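# Nudge a board carrier onto its locating pins

### The job

The flat aluminium board carrier lies askew on the fixture plate, propped up on the two locating pins. Nudge it with the fingertips back against the fence and along it until both of its holes drop over the pins and it lies flat and fully home on the fixture. Do not pick the carrier up, and leave the screw jar, the USB stick and the tape roll beside the fixture where they are.

Things in the scene. Friction and masses are not known exactly. Their poses are not given: they have to be found in the camera images.
- fixture: Dark steel fixture plate fixed to the bench, 160 x 230 x 12 mm, aluminium fence along its far side. Origin: on the bench, midway between the pins; x points away from the robot to the fence, y along the fence to the left, z up. Plate spans x -85..75, y -115..115 mm. Fence spans x 55.7..69.7, y -100..100 mm, top 34 mm above the bench.
- pin_near (a point): Foot of the locating pin farther from the fence, on the top of the fixture plate (12 mm above the bench), at x = -28 mm, y = 0 in the fixture's frame. Both pins are steel, 8.4 mm in diameter, 8 mm high, tapering over the top 3.5 mm to a 4 mm flat tip.
- pin_far (a point): Foot of the locating pin nearer the fence, at x = +28 mm, y = 0 in the fixture's frame, 12 mm above the bench; same pin as the other.
- fence_face (a point): Point on the inner face of the fence (the face towards the pins), in the middle of its length, at the height of the fixture plate's top.
- carrier: Loose aluminium plate 110 (its x) x 120 (y) x 8 mm, 0.3 kg, four pockets, in each a small board fixed flush; bare strip |y|<25 mm. Origin: centre of underside. Starts on both pin tips, right (-y) edge down on the fixture plate, 20-40 mm too far right, 8-18 mm too near the robot, up to 0.1 rad turned. Home: origin 12 mm above the fixture's, axes parallel, far edge 0.7 mm from the fence.
- hole_near (a point): Centre, at the underside, of the carrier's round through hole, 11.5 mm in diameter, at x = -28 mm, y = 0 in the carrier's frame; it goes over pin_near.
- hole_far (a point): Centre, at the underside, of the carrier's rectangular through slot, 15 mm along x by 11.5 mm along y, at x = +28 mm, y = 0 in the carrier's frame; it goes over pin_far.
- screw_jar: Bystander: small white jar with a black lid, 43 mm in diameter, 46 mm high, behind the fence. Origin: centre of its underside.
- usb_dongle: Bystander: black USB stick, 17 by 56 by 9 mm, lying behind the fence. Origin: centre of its underside.
- tape_roll: Bystander: roll of green tape lying flat, 72 mm in diameter, 18 mm high, to the right of the fixture. Origin: centre of its underside.

How it is judged:
By the outcome, as a careful person would: the job done as asked, in the order asked, and still so for the second after the job is handed in, with the robot touching nothing.
It also fails if it takes over 56 s, if anything falls off the work surface, if the arm or the gripper's body presses on something with over 40 N, if the wrist force passes 120 N, or if a joint passes its speed limit or range.

### The arm

A 6-joint arm with a two-finger parallel gripper is mounted at the origin on a cart in front of the work surface, level with it; the furniture and walls round the work are solid. World frame = base frame: x ahead of the robot, y to its left, z up, the work surface at z = 0. Lengths are in m, angles in rad, forces in N, time in s.
With the tool pointing down it reaches from about 0.35 to 0.875 m from the base axis. Payload 4.2 kg.
Tool frame: the origin (TCP) lies between the finger pads; the fingertips stand 19 mm ahead of it and the grasp point (between the pads) is the TCP; z points along the fingers, y is the direction in which the jaws open and shut (so a half turn about z gives the same grasp; the last joint's range is limited). The gripper opens to 85 mm and grips with 20 to 120 N. Pads are 22 mm wide; open, the fingers measure 114 mm over their backs; the gripper's body (76 mm by 85 mm) begins 54 mm behind the grasp point. The pads swing forward as they close: fully open they stand 13 mm farther back than shut.
Start: joints at [1.545, 0.385, 0.008, 0, -1.194, -0.259], TCP at [0.176, 0.6, 0.25] pointing down, gripper open.
Joint ranges: [-3.14, 3.14], [-1.21, 2.06], [-1.07, 1.41], [-3.16, 2.05], [-2.99, -0.16], [-3.1, 3.1]. Speed limits (rad/s): [2.79, 2.79, 3.14, 3.14, 3.14, 3.14].

### API

Orientations are given as a unit quaternion [x, y, z, w].
In Python, from plant import * gives the robot as it stands.
- The arm moves only by the shell command python3 -m jog 'ROWS' [OPENING] [FORCE]. ROWS is JSON, a list of rows, each a list of 6 numbers: the shift along the world's x, y, z in cm, then the turn, a rotation vector about the world's x, y, z in degrees. A call has exactly 10 rows; each row is the pose to reach, as a shift and turn from the pose commanded when the call began; what a row does not reach only later rows make up. A row lasts 1/12 s, in which the tool goes at most 41.7 mm and 7.16 degrees, less where a joint would pass 70% of its speed; a pose out of reach is approached as far as the arm can. A call with a gripper value outside its range is refused whole. OPENING is the opening, from 0 (shut) to 1 (fully open), set as the call begins (- or left out, the last holds). The fingers move at their own pace and stop on an object; FORCE is the grip in N (left out, the last holds). Time passes only in rows, so rows that repeat a pose let the fingers close, or fill a call up. It gives the time, the measured TCP pose, the force and the opening at its end, in the units of the state.
- observe(): the state, without advancing time (a new reading comes with each control period).
- read_camera(name): name is "scene" or "top" or "wrist"; returns the picture (420x560x3 uint8, red, green, blue); there is no depth.
- calibration(name): a dict with "fx", "fy", "cx", "cy" (pixels), "distortion" ([k1, k2, p1, p2, k3] as OpenCV has them; the pictures are not rectified), "T" (4x4, takes a point from camera to world coordinates); the wrist camera has in their place "hand_eye" (4x4, takes a point from camera to tool coordinates, whose origin is the TCP and whose axes are the flange's). Camera axes: x right, y down, z forward; pixel columns grow to the right and rows downward; lengths in m; the calibration is good to about 2 mm. A picture is of the moment at which its call begins: read the wrist's pose just before it. calibration takes no time and is no camera call.
- hand_in(): hands the job in, once; it reports no verdict.
The state is a dict: "t": time; "q": joint angles; "joint_vel": joint speeds; "joint_efforts": joint torques, N m; "eef_pos": TCP position; "eef_rot": TCP orientation; "ft_force": force on the tool from outside, world axes, zero at the start; "moment": the same for the moment, N m; "gripper_width": opening from 0.0 (shut) to 1.0 (fully open).
Only numpy, scipy, OpenCV 4.12 (cv2) and the standard library are available. Lean on these libraries where they do the work, as an engineer would, in place of code of your own. Each camera call takes 0.05 s, during which the arm holds its last target.

## Working session

There is one attempt and no reset: what is moved stays moved. The work goes in short steps, Python scripts to look and compute and a shell command to move; the robot and the scene stay as the last step left them, time stands still between calls to the robot, and variables do not carry over. Pictures are saved under pics/ and viewed, and the job is handed in when it is done.

```bash
ls; mkdir -p pics; python3 - <<'E'
from plant import *
import cv2
s=observe();print(s)
for n in("scene","top","wrist"):
    c=calibration(n);print(n,c)
    cv2.imwrite(f"pics/a_{n}.png",read_camera(n)[:,:,::-1])
E
```

```text
pics
{'t': 0.0, 'q': array([ 1.54459701e+00,  3.85539388e-01,  6.63906976e-03, -5.21337759e-04,
       -1.19402576e+00, -2.58607485e-01]), 'joint_vel': array([-0.0002631 , -0.00097959, -0.00077695,  0.00082704, -0.00057486,
       -0.0003577 ]), 'joint_efforts': array([-1.21821549e-04, -3.92291629e+01,  1.88399881e+01,  4.18630645e+00,
       -4.67313934e-03, -7.59565125e-06]), 'eef_pos': array([0.17542464, 0.5993041 , 0.24923379]), 'eef_rot': array([ 9.89863516e-01, -1.42017700e-01, -1.17184033e-04,  1.08578560e-03]), 'ft_force': array([-0.87352935, -0.06092297, -0.07211082]), 'moment': array([ 0.01885297, -0.01193945, -0.03665599]), 'gripper_width': 1.0011497524435167}
scene {'fx': 430.3780529074821, 'fy': 430.3780529074821, 'cx': 276.27877367762756, 'cy': 209.90901009068642, 'distortion': array([-0.04463849,  0.        ,  0.        ,  0.        ,  0.        ]), 'T': array([[ 0.77534087, -0.31206089,  0.54905787,  0.09472577],
       [-0.63120861, -0.35462528,  0.6897946 , -0.84397861],
       [-0.02054812, -0.881396  , -0.471931  ,  0.49781586],
       [ 0.        ,  0.        ,  
[... 322 characters left out ...]
 0.02798055, -0.22908283],
       [-0.02828343, -0.07057588, -0.99710536,  0.89082969],
       [ 0.        ,  0.        ,  0.        ,  1.        ]])}
wrist {'fx': 343.7255624527223, 'fy': 343.7255624527223, 'cx': 283.37147498215944, 'cy': 207.6393600938741, 'distortion': array([-0.08772519,  0.        ,  0.        ,  0.        ,  0.        ]), 'hand_eye': array([[-5.82378711e-04, -9.60758416e-01, -2.77385883e-01,
         7.05946222e-02],
       [ 9.99999374e-01, -8.24401297e-04,  7.55886115e-04,
         4.31725245e-05],
       [-9.54901228e-04, -2.77385269e-01,  9.60758295e-01,
        -1.23127480e-01],
       [ 0.00000000e+00,  0.00000000e+00,  0.00000000e+00,
         1.00000000e+00]])}
```

View pics/a_top.png

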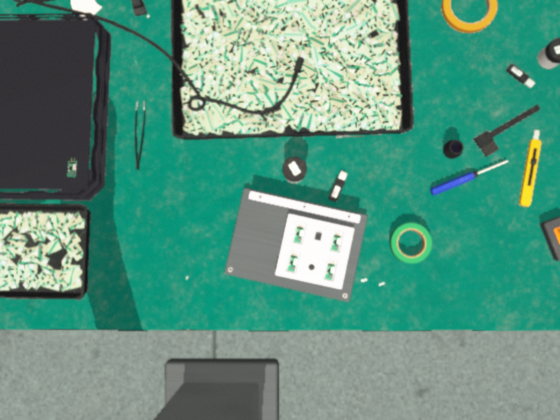

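View pics/a_scene.png

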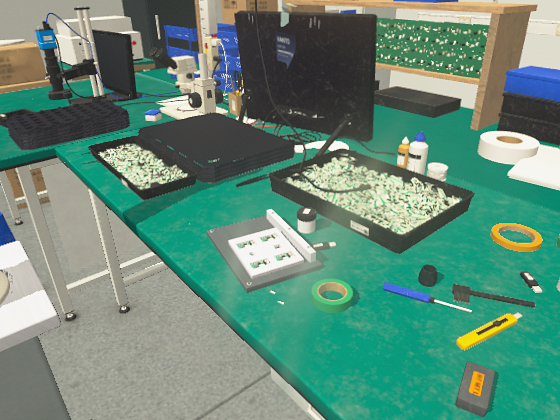

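The top view shows the fixture near (298,243) with the fence at the top of it, the white carrier at (315,250), the tape at (411,242), the jar at (294,168) and the USB stick at (339,185). I'll zoom in.

```bash
python3 - <<'E'
import cv2
im=cv2.imread("pics/a_top.png")[180:305,220:375]
cv2.imwrite("pics/a_topz.png",cv2.resize(im,None,fx=5,fy=4.8,interpolation=cv2.INTER_CUBIC)[:, :775])
im=cv2.imread("pics/a_scene.png")[200:300,200:330]
cv2.imwrite("pics/a_scz.png",cv2.resize(im,None,fx=6,fy=6,interpolation=cv2.INTER_CUBIC))
E
```

```text
(no output)
```

View pics/a_topz.png

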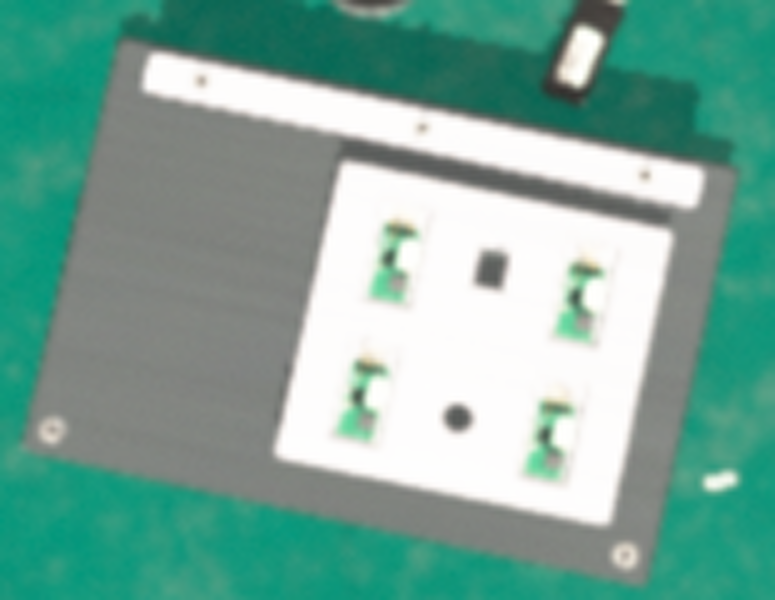

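View pics/a_scz.png

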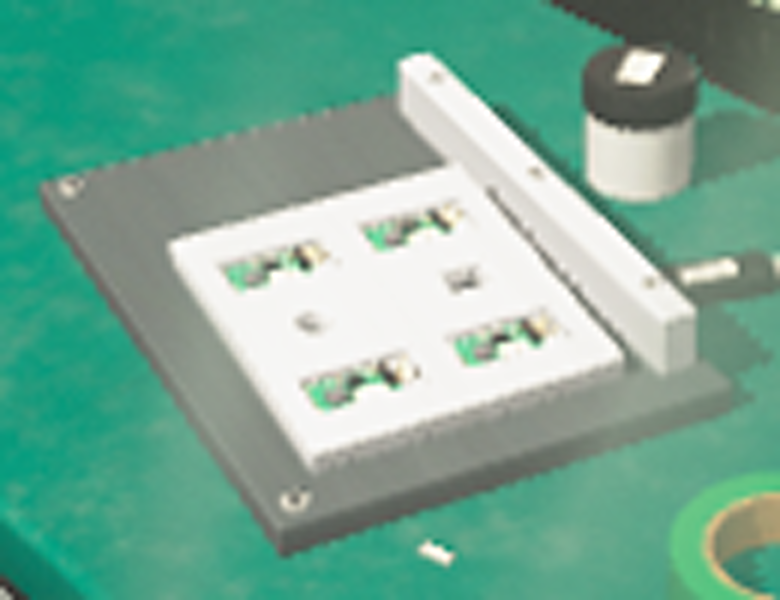

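```bash
cat >h.py <<'E'
import numpy as np,cv2
from plant import *
def ray(n,uv,T=None):
    c=calibration(n);K=np.array([[c['fx'],0,c['cx']],[0,c['fy'],c['cy']],[0,0,1]])
    p=cv2.undistortPoints(np.float64(uv).reshape(-1,1,2),K,c['distortion']).reshape(-1,2)
    T=c['T'] if T is None else T
    return T[:3,3],np.c_[p,np.ones(len(p))]@T[:3,:3].T
def onz(n,uv,z,T=None):
    o,d=ray(n,uv,T);return o+d*((np.asarray(z)-o[2])/d[:,2]).reshape(-1,1)
E
python3 - <<'E'
from h import *
np.set_printoptions(precision=4,suppress=True)
z=lambda a:(np.array(a)+.5)/[5,4.8]-.5+[220,180]
P=onz('top',z([[122,38],[737,170],[27,440],[645,580]]),.012)
F=onz('top',z([[147,54],[704,168],[142,90],[697,207]]),.034)
scr=onz('top',z([[201,80],[421,128],[645,175]]),.034)
print('plate',P);print('fence',F);print('scr',scr)
for a,b in((0,1),(2,3)): d=P[a]-P[b];print(np.linalg.norm(d),np.degrees(np.arctan2(-d[0],d[1])))
for a,b in((0,2),(1,3)): d=P[a]-P[b];print(np.linalg.norm(d),np.degrees(np.arctan2(d[1],d[0])))
for a,b in((0,1),(2,3)): d=F[a]-F[b];print('f',np.linalg.norm(d),np.degrees(np.arctan2(-d[0],d[1])))
d=scr[0]-scr[2];print('s',np.degrees(np.arctan2(-d[0],d[1])))
C=onz('top',z([[343,158],[674,232],[275,458],[610,524]]),[.0307,.020,.0307,.020])
yaw=np.radians(-13.3)
H=onz('top',z([[492,269],[457,418]]),.024)
R=np.array([[np.cos(yaw),-np.sin(yaw)],[np.sin(yaw),np.cos(yaw)]])
o1=P[:,:2].mean(0)-R@[-.005,0]; o2=F[:,:2].mean(0)-R@[.0627,0]
print('origin',o1,o2)
o=(o1+o2)/2
print('carrier',(C[:,:2]-o)@R*1000,(H[:,:2]-o)@R*1000)
def inf(p):return (p[:,:2]-o)@R*1000
print('plate',inf(P),'fence',inf(F))
E
```

```text
plate [[ 0.6381 -0.1396  0.012 ]
 [ 0.5868 -0.3615  0.012 ]
 [ 0.4867 -0.1056  0.012 ]
 [ 0.4347 -0.3266  0.012 ]]
fence [[ 0.6294 -0.1507  0.034 ]
 [ 0.5863 -0.3467  0.034 ]
 [ 0.6161 -0.149   0.034 ]
 [ 0.572  -0.344   0.034 ]]
scr [[ 0.6197 -0.1699  0.034 ]
 [ 0.6015 -0.2475  0.034 ]
 [ 0.5838 -0.326   0.034 ]]
0.22773882295927608 -12.9999194118507
0.22702036596330266 -13.256647593502292
0.15510713911321497 -12.666192983687441
0.15612183348660702 -12.9328696418123
f 0.20061889000245425 -12.42181513436418
f 0.19994049939123995 -12.735744672431357
s -12.937188876933696
origin [ 0.5414 -0.2345] [ 0.5399 -0.2332]
carrier [[ 45.5949  25.0239]
 [ 45.9903 -95.7484]
 [-66.8439  23.4644]
 [-64.0521 -97.1106]] [[ 17.8667 -35.5676]
 [-38.3505 -35.69  ]]
plate [[  73.0967  114.0906]
 [  74.2894 -113.6451]
 [ -82.001   112.3748]
 [ -81.8292 -114.6455]] fence [[  67.2399  101.2667]
 [  70.3147  -99.3287]
 [  53.8602   99.909 ]
 [  55.8292 -100.0218]]
```

```bash

python3 -m jog '[[2,-3.6,0,0,0,1],[4,-7.2,0,0,0,2],[6,-10.8,0,0,0,3],[8,-14.4,0,0,0,3.5],[10,-18,0,0,0,3.5],[12,-21.6,0,0,0,3.5],[14,-25.2,0,0,0,3.5],[16,-28.8,0,0,0,3.5],[18,-32.4,0,0,0,3.5],[20,-36,0,0,0,3.5]]' 0.75 20
python3 -m jog '[[0.6,-4,0,0,0,0],[1.2,-8,0,0,0,0],[1.8,-12,0,0,0,0],[2.4,-16,0,0,0,0],[3,-20,0,0,0,0],[3.6,-24,-1,0,0,0],[4.2,-28,-2,0,0,0],[4.8,-32,-3,0,0,0],[5.4,-36,-4,0,0,0],[6,-40,-5,0,0,0]]'
python3 -c "
from h import *;s=observe();print(s['t'],s['eef_pos'],s['eef_rot'],s['gripper_width'])"
```

```text
t: 0.98
eef_pos: [0.3758, 0.2378, 0.2504]
eef_rot: [0.994, -0.111, 0.0, -0.0]
ft_force: [0.7, 0.5, 0.5]
gripper_width: 0.75
t: 1.82
eef_pos: [0.4353, -0.1623, 0.2]
eef_rot: [0.994, -0.112, 0.0, -0.0]
ft_force: [2.1, 0.5, 0.6]
gripper_width: 0.747
1.8167 [ 0.43528273 -0.16225865  0.19996553] [ 9.93751619e-01 -1.11613865e-01  2.48352767e-04 -6.39026553e-05] 0.7469208016513262
```

```bash

python3 -m jog '[[0,-3,-2,0,0,0],[0.1,-6,-4,0,0,0],[0.2,-8.6,-6,0,0,0],[0.2,-8.6,-9,0,0,0],[0.2,-8.6,-12,0,0,0],[0.2,-8.6,-13.5,0,0,0],[0.2,-8.6,-14.5,0,0,0],[0.2,-8.6,-15,0,0,0],[0.2,-8.6,-15,0,0,0],[0.2,-8.6,-15,0,0,0]]'
python3 - <<'E'
from h import *
s=observe();print(s['eef_pos'])
a=read_camera('wrist')[:,:,::-1];b=read_camera('scene')[:,:,::-1]
cv2.imwrite('pics/b_w.png',a)
cv2.imwrite('pics/b_s.png',cv2.resize(b[150:320,170:370],None,fx=3.5,fy=3.5,interpolation=cv2.INTER_CUBIC))
E
```

```text
t: 2.65
eef_pos: [0.4379, -0.2462, 0.0506]
eef_rot: [0.994, -0.111, 0.0, 0.0]
ft_force: [0.2, -0.6, 0.0]
gripper_width: 0.747
[ 0.43788357 -0.24622257  0.05056861]
```

View pics/b_w.png

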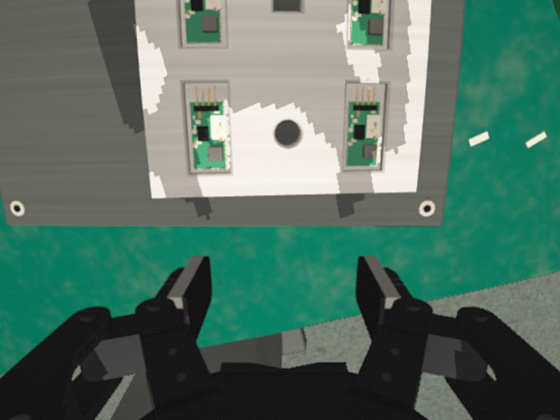

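View pics/b_s.png

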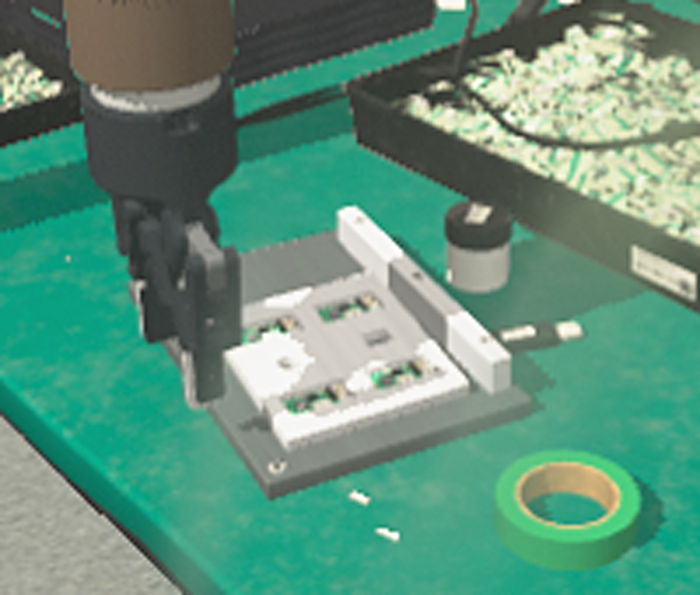

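The wrist view shows the near edge of the carrier from (151,198) to (417,191), with the hole at (288,133), centred between the fingers. The fingers are clear of everything.

```bash

python3 -m jog '[[0.4,-0.1,0,0,0,0],[0.8,-0.2,0,0,0,0],[1.2,-0.3,-0.3,0,0,0],[1.3,-0.3,-0.6,0,0,0],[1.3,-0.3,-0.9,0,0,0],[1.3,-0.3,-1.1,0,0,0],[1.3,-0.3,-1.2,0,0,0],[1.3,-0.3,-1.2,0,0,0],[1.3,-0.3,-1.2,0,0,0],[1.3,-0.3,-1.2,0,0,0]]'
python3 -m jog '[[0,0,-0.05,0,0,0],[0,0,-0.1,0,0,0],[0,0,-0.15,0,0,0],[0,0,-0.2,0,0,0],[0,0,-0.25,0,0,0],[0,0,-0.3,0,0,0],[0,0,-0.35,0,0,0],[0,0,-0.4,0,0,0],[0,0,-0.4,0,0,0],[0,0,-0.4,0,0,0]]'
```

```text
t: 3.58
eef_pos: [0.4505, -0.2492, 0.0384]
eef_rot: [0.994, -0.112, 0.0, 0.0]
ft_force: [0.8, 0.8, -0.8]
gripper_width: 0.746
t: 4.42
eef_pos: [0.4505, -0.2492, 0.0343]
eef_rot: [0.994, -0.112, -0.0, -0.0]
ft_force: [0.6, 0.3, 0.0]
gripper_width: 0.753
```

```bash

python3 -m jog '[[0,0,-0.05,0,0,0],[0,0,-0.1,0,0,0],[0,0,-0.15,0,0,0],[0,0,-0.15,0,0,0],[0,0,-0.2,0,0,0],[0,0,-0.2,0,0,0],[0,0,-0.25,0,0,0],[0,0,-0.25,0,0,0],[0,0,-0.3,0,0,0],[0,0,-0.3,0,0,0]]'
python3 - <<'E'
from h import *
b=read_camera('scene')[:,:,::-1]
cv2.imwrite('pics/c_s.png',cv2.resize(b[200:300,200:330],None,fx=6,fy=6,interpolation=cv2.INTER_CUBIC))
E
```

```text
t: 5.25
eef_pos: [0.4505, -0.2492, 0.0313]
eef_rot: [0.994, -0.112, -0.0, -0.0]
ft_force: [0.9, -0.2, 0.7]
gripper_width: 0.749
```

View pics/c_s.png

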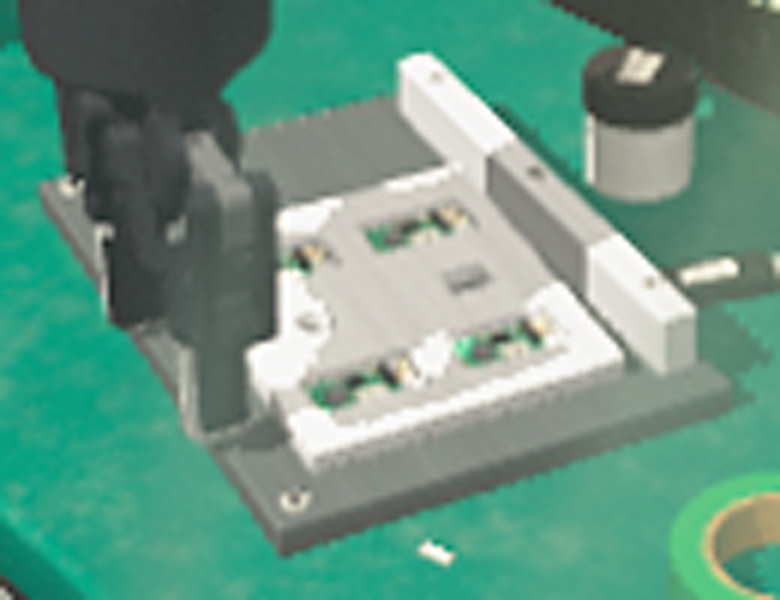

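The fingertips sit just above the plate near (215,435), and the gap is hard to judge. I'll feel downward.

```bash

python3 -m jog '[[0,0,-0.05,0,0,0],[0,0,-0.1,0,0,0],[0,0,-0.1,0,0,0],[0,0,-0.15,0,0,0],[0,0,-0.15,0,0,0],[0,0,-0.2,0,0,0],[0,0,-0.2,0,0,0],[0,0,-0.25,0,0,0],[0,0,-0.25,0,0,0],[0,0,-0.25,0,0,0]]'
```

```text
t: 6.13
eef_pos: [0.4505, -0.2492, 0.0288]
eef_rot: [0.994, -0.112, -0.0, 0.0]
ft_force: [1.1, 0.3, 0.4]
gripper_width: 0.75
```

```bash

python3 -m jog '[[0,0,-0.05,0,0,0],[0,0,-0.1,0,0,0],[0,0,-0.15,0,0,0],[0,0,-0.2,0,0,0],[0,0,-0.25,0,0,0],[0,0,-0.3,0,0,0],[0,0,-0.3,0,0,0],[0,0,-0.3,0,0,0],[0,0,-0.3,0,0,0],[0,0,-0.3,0,0,0]]'
python3 - <<'E'
from h import *
b=read_camera('scene')[:,:,::-1]
cv2.imwrite('pics/d_s.png',cv2.resize(b[200:300,200:330],None,fx=6,fy=6,interpolation=cv2.INTER_CUBIC))
E
```

```text
t: 6.97
eef_pos: [0.4506, -0.2492, 0.0258]
eef_rot: [0.994, -0.112, 0.0, 0.0]
ft_force: [0.1, -0.3, -0.2]
gripper_width: 0.748
```

View pics/d_s.png

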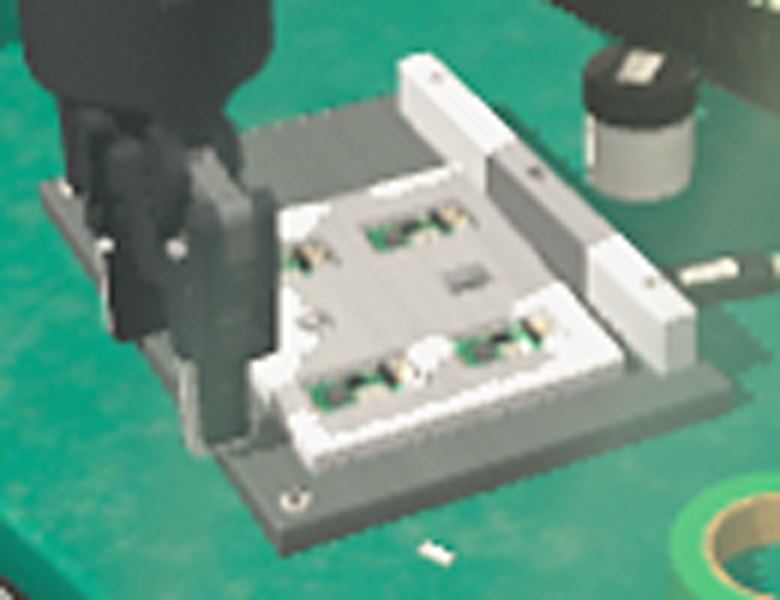

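```bash

python3 -m jog '[[0,0,-0.1,0,0,0],[0.2,-0.04,-0.15,0,0,0],[0.4,-0.09,-0.15,0,0,0],[0.6,-0.13,-0.15,0,0,0],[0.8,-0.18,-0.15,0,0,0],[1.0,-0.22,-0.15,0,0,0],[1.15,-0.26,-0.15,0,0,0],[1.3,-0.3,-0.15,0,0,0],[1.45,-0.33,-0.15,0,0,0],[1.45,-0.33,-0.15,0,0,0]]'
python3 - <<'E'
from h import *
print(observe()['ft_force'])
a=read_camera('wrist')[:,:,::-1];b=read_camera('top')[:,:,::-1]
cv2.imwrite('pics/e_w.png',a)
cv2.imwrite('pics/e_t.png',cv2.resize(b[180:305,220:375],None,fx=5,fy=4.8,interpolation=cv2.INTER_CUBIC))
E
```

```text
t: 7.85
eef_pos: [0.4568, -0.251, 0.0249]
eef_rot: [0.994, -0.112, -0.009, -0.001]
ft_force: [-15.3, 5.5, 23.2]
gripper_width: 0.754
[-15.32090117   5.53701212  23.15054081]
```

View pics/e_w.png

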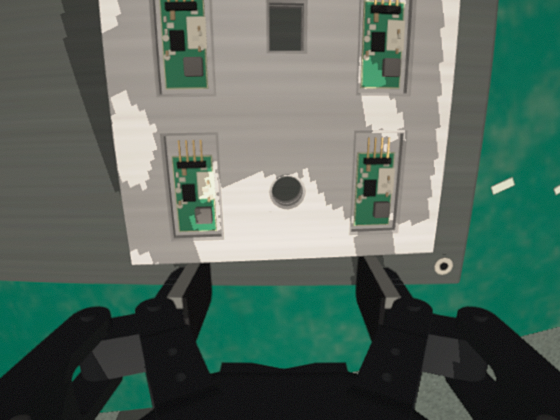

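View pics/e_t.png

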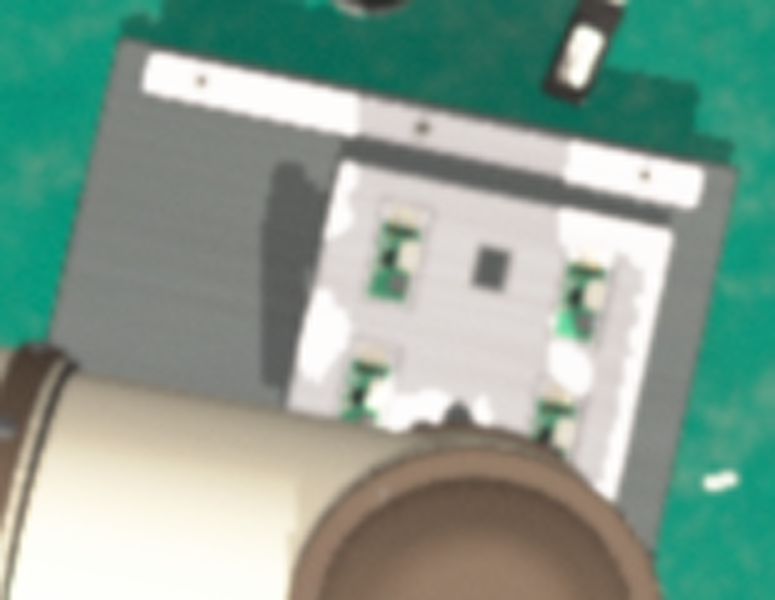

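```bash
cat >>h.py <<'E'
from scipy.spatial.transform import Rotation as Ro
def wT(s):
    T=np.eye(4);T[:3,:3]=Ro.from_quat(s['eef_rot']).as_matrix();T[:3,3]=s['eef_pos'];return T@calibration('wrist')['hand_eye']
O=np.array([.5405,-.234]);_a=np.radians(-12.85)
Rf=np.array([[np.cos(_a),-np.sin(_a)],[np.sin(_a),np.cos(_a)]])
def fx(p):p=np.atleast_2d(p);return np.c_[(p[:,:2]-O)@Rf*1000,p[:,2]*1000]
E
python3 - <<'E'
from h import *
np.set_printoptions(precision=1,suppress=True)
s=observe();T=wT(s);print('tcp',fx(s['eef_pos']))
for z in(.012,.018,.025):print(z,fx(onz('wrist',[[210,265],[190,262],[358,258],[376,257]],z,T)))
print('plate edge',fx(onz('wrist',[[100,281],[440,283],[444,266],[464,280]],.012,T)))
print('carrier edge',fx(onz('wrist',[[131,265],[432,251]],[.029,.02],T)))
E
```

```text
tcp [[-77.8 -35.2  24.9]]
0.012 [[-72.6  -3.4  12. ]
 [-71.3   5.3  12. ]
 [-69.4 -67.6  12. ]
 [-69.  -75.5  12. ]]
0.018 [[-69.6  -4.8  18. ]
 [-68.3   3.5  18. ]
 [-66.5 -66.2  18. ]
 [-66.2 -73.7  18. ]]
0.025 [[-66.1  -6.5  25. ]
 [-64.9   1.4  25. ]
 [-63.2 -64.5  25. ]
 [-62.8 -71.6  25. ]]
plate edge [[ -81.3   47.9   12. ]
 [ -82.3 -106.1   12. ]
 [ -73.8 -106.6   12. ]
 [ -81.  -117.2   12. ]]
carrier edge [[-64.4  23.5  29. ]
 [-62.8 -96.2  20. ]]
```

```bash

python3 -m jog '[[0,0,0.05,0,0,0],[0,0,0.1,0,0,0],[0,0,0.15,0,0,0],[0,0,0.2,0,0,0],[0,0,0.2,0,0,0],[0,0,0.2,0,0,0],[0,0,0.2,0,0,0],[0,0,0.2,0,0,0],[0,0,0.2,0,0,0],[0,0,0.2,0,0,0]]'
python3 - <<'E'
from h import *
np.set_printoptions(precision=2,suppress=True)
s=observe();print(fx(s['eef_pos']),s['ft_force'],s['moment'])
b=read_camera('wrist')[:,:,::-1]
cv2.imwrite('pics/f_w.png',b)
E
```

```text
t: 8.78
eef_pos: [0.465, -0.2525, 0.0262]
eef_rot: [0.994, -0.112, -0.0, -0.0]
ft_force: [-2.3, -0.1, -1.1]
gripper_width: 0.75
[[-69.49 -34.78  26.22]] [-2.31 -0.06 -1.1 ] [0.11 0.48 0.04]
```

View pics/f_w.png

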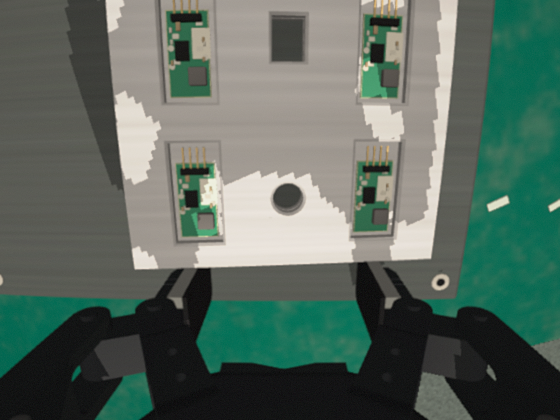

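```bash

python3 -m jog '[[0.05,-0.01,0,0,0,0],[0.1,-0.02,0,0,0,0],[0.15,-0.03,0,0,0,0],[0.2,-0.04,0,0,0,0],[0.25,-0.06,0,0,0,0],[0.3,-0.07,0,0,0,0],[0.35,-0.08,0,0,0,0],[0.4,-0.09,0,0,0,0],[0.4,-0.09,0,0,0,0],[0.4,-0.09,0,0,0,0]]'
python3 - <<'E'
from h import *
np.set_printoptions(precision=2,suppress=True)
s=observe();print(fx(s['eef_pos']),s['ft_force'],s['moment'])
b=read_camera('top')[:,:,::-1]
cv2.imwrite('pics/g_t.png',cv2.resize(b[180:305,220:375],None,fx=5,fy=4.8,interpolation=cv2.INTER_CUBIC))
E
```

```text
t: 9.67
eef_pos: [0.4692, -0.2535, 0.0264]
eef_rot: [0.994, -0.112, 0.0, 0.0]
ft_force: [-1.6, 0.8, -1.1]
gripper_width: 0.751
[[-65.16 -34.82  26.35]] [-1.64  0.85 -1.14] [0.04 0.4  0.02]
```

View pics/g_t.png

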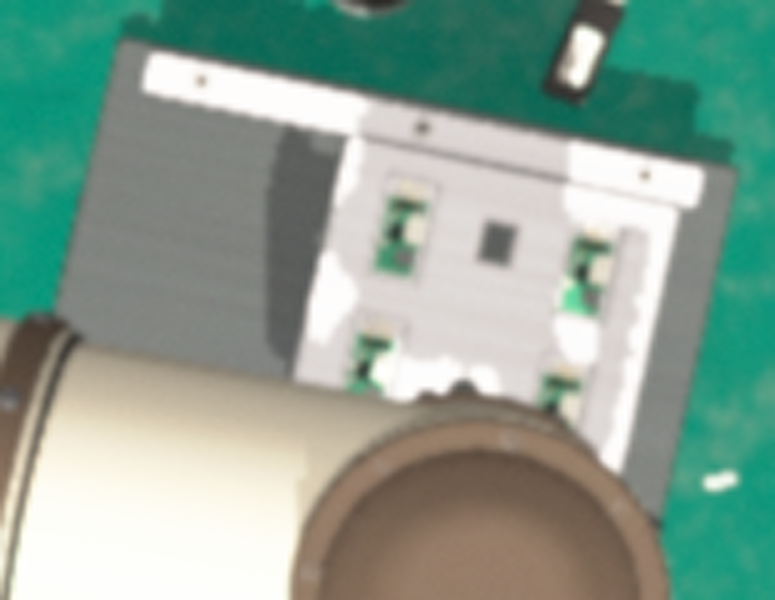

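The carrier's far edge is almost touching the fence; the seam runs from about (360,137) to (680,207). I'll push a little more until there is contact.

```bash

python3 -m jog '[[0.03,-0.01,0,0,0,0],[0.06,-0.01,0,0,0,0],[0.1,-0.02,0,0,0,0],[0.13,-0.03,0,0,0,0],[0.16,-0.04,0,0,0,0],[0.2,-0.04,0,0,0,0],[0.2,-0.04,0,0,0,0],[0.2,-0.04,0,0,0,0],[0.2,-0.04,0,0,0,0],[0.2,-0.04,0,0,0,0]]'
```

```text
t: 10.55
eef_pos: [0.4703, -0.2537, 0.0262]
eef_rot: [0.994, -0.112, -0.001, -0.0]
ft_force: [-5.4, 1.1, 1.4]
gripper_width: 0.748
```

```bash

python3 -m jog '[[-0.8,0.2,0,0,0,0],[-1.5,0.3,0.3,0,0,0],[-1.5,0.3,2,0,0,-7],[-1.5,0.3,5,0,0,-14],[-1.5,0.3,8,0,0,-21],[-1.5,0.3,9,0,0,-28],[-1.5,0.3,9,0,0,-35],[-1.5,0.3,9,0,0,-42],[-1.5,0.3,9,0,0,-49],[-1.5,0.3,9,0,0,-49]]'
python3 -m jog '[[0.8,-2,0,0,0,-7],[1.6,-4,0,0,0,-14],[2.4,-6,0,0,0,-21],[3.2,-8,0,0,0,-28],[4.2,-9,0,0,0,-35],[5.4,-9.9,-1,0,0,-41],[5.4,-9.9,-3,0,0,-41],[5.4,-9.9,-5,0,0,-41],[5.4,-9.9,-6,0,0,-41],[5.4,-9.9,-6,0,0,-41]]'
python3 - <<'E'
from h import *
np.set_printoptions(precision=2,suppress=True)
s=observe();print(fx(s['eef_pos']),s['ft_force'],s['eef_rot'],s['q'])
x=Ro.from_quat(s['eef_rot']).as_matrix()[:,0];print(np.degrees(np.arctan2(x[1],x[0])))
for n in('top','scene','wrist'):
  b=read_camera(n)[:,:,::-1]
  if n=='top': b=cv2.resize(b[180:305,220:375],None,fx=5,fy=4.8,interpolation=cv2.INTER_CUBIC)
  if n=='scene':b=cv2.resize(b[200:300,200:330],None,fx=6,fy=6,interpolation=cv2.INTER_CUBIC)
  cv2.imwrite(f'pics/h_{n}.png',b)
E
```

```text
t: 11.38
eef_pos: [0.4571, -0.251, 0.1174]
eef_rot: [0.858, -0.514, 0.002, -0.001]
ft_force: [0.1, -0.0, 0.3]
gripper_width: 0.748
t: 12.22
eef_pos: [0.5088, -0.3492, 0.0539]
eef_rot: [-0.624, 0.781, 0.002, -0.001]
ft_force: [0.1, -0.6, 0.1]
gripper_width: 0.752
[[  -5.29 -119.4    53.88]] [ 0.15 -0.56  0.13] [-0.62  0.78  0.   -0.  ] [-0.34  0.57 -0.23 -0.   -0.77  0.12]
-102.7209731931539
```

View pics/h_top.png

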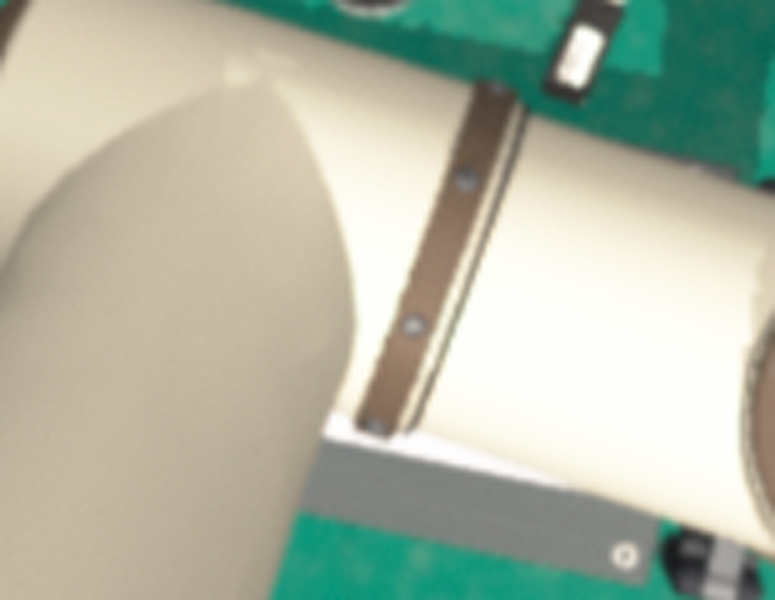

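View pics/h_scene.png

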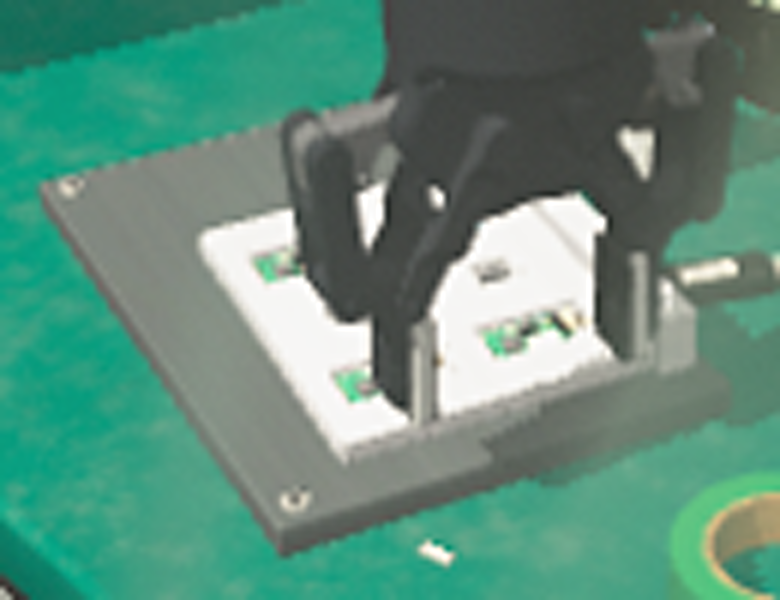

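View pics/h_wrist.png

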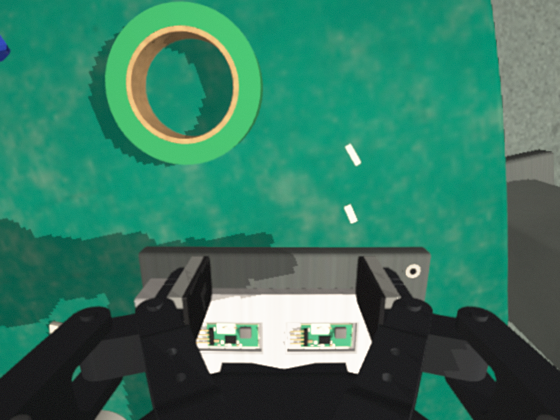

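```bash
python3 - <<'E'
from h import *
np.set_printoptions(precision=1,suppress=True)
s=observe();T=wT(s)
print('plate',fx(onz('wrist',[[140,249],[430,249],[413,271]],.012,T)))
print('carrier edge',fx(onz('wrist',[[230,292],[340,294]],.020,T)))
print('tips',fx(onz('wrist',[[210,258],[190,258],[358,258],[376,258]],s['eef_pos'][2]-.0127,T)))
E
```

```text
plate [[  74.6 -118.4   12. ]
 [ -81.5 -118.7   12. ]
 [ -73.6 -105.7   12. ]]
carrier edge [[ 25.5 -97.7  20. ]
 [-32.5 -96.6  20. ]]
tips [[  29.1 -128.4   44.8]
 [  37.9 -128.3   44.8]
 [ -34.8 -128.5   44.8]
 [ -42.7 -128.5   44.8]]
```

```bash

python3 -m jog '[[0,0,-1,0,0,0],[0,0,-2,0,0,0],[0,0,-2.5,0,0,0],[0,0,-2.7,0,0,0],[0,0,-2.7,0,0,0],[0.1,0.4,-2.7,0,0,0],[0.2,0.8,-2.7,0,0,0],[0.25,1.1,-2.7,0,0,0],[0.27,1.2,-2.7,0,0,0],[0.27,1.2,-2.7,0,0,0]]'
python3 -m jog '[[0.04,0.15,0,0,0,0],[0.07,0.3,0,0,0,0],[0.1,0.45,0,0,0,0],[0.13,0.6,0,0,0,0],[0.17,0.75,0,0,0,0],[0.2,0.9,0,0,0,0],[0.24,1.05,0,0,0,0],[0.27,1.2,0,0,0,0],[0.3,1.3,0,0,0,0],[0.3,1.3,0,0,0,0]]'
python3 - <<'E'
from h import *
np.set_printoptions(precision=2,suppress=True)
s=observe();print(fx(s['eef_pos']),s['ft_force'],s['eef_rot'])
for n in('scene','wrist'):
  b=read_camera(n)[:,:,::-1]
  if n=='scene':b=cv2.resize(b[200:300,200:330],None,fx=6,fy=6,interpolation=cv2.INTER_CUBIC)
  cv2.imwrite(f'pics/i_{n}.png',b)
E
```

```text
t: 13.2
eef_pos: [0.5131, -0.3375, 0.0297]
eef_rot: [-0.624, 0.781, -0.0, 0.0]
ft_force: [-0.1, -0.2, -0.9]
gripper_width: 0.751
t: 14.03
eef_pos: [0.516, -0.3246, 0.0295]
eef_rot: [-0.624, 0.782, -0.0, 0.0]
ft_force: [-0.5, -2.0, 1.6]
gripper_width: 0.746
[[ -3.76 -93.79  29.47]] [-0.48 -1.97  1.63] [-0.62  0.78 -0.    0.  ]
```

View pics/i_scene.png

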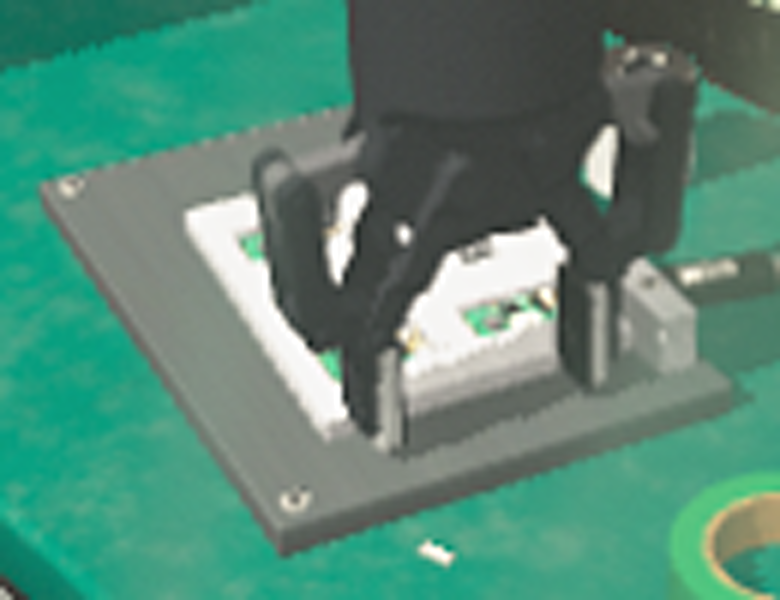

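View pics/i_wrist.png

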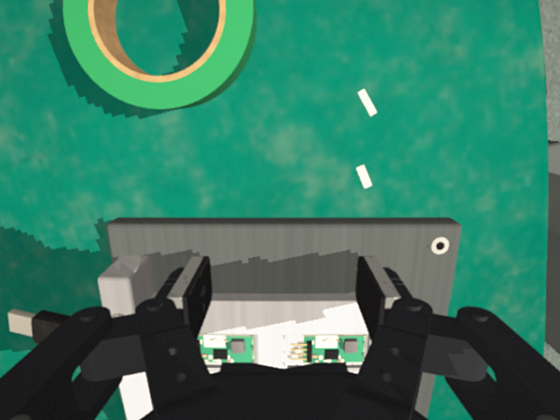

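```bash
python3 -m jog '[[-0.06,-0.3,0,0,0,0],[-0.06,-0.3,-0.1,0,0,0],[-0.06,-0.3,-0.2,0,0,0],[-0.06,-0.3,-0.25,0,0,0],[0,0,-0.25,0,0,0],[0.04,0.2,-0.25,0,0,0],[0.09,0.4,-0.25,0,0,0],[0.13,0.6,-0.25,0,0,0],[0.17,0.75,-0.25,0,0,0],[0.17,0.75,-0.25,0,0,0]]'
python3 - <<'E'
from h import *
np.set_printoptions(precision=1,suppress=True)
s=observe();T=wT(s);print(fx(s['eef_pos']),s['ft_force'])
b=read_camera('wrist')[:,:,::-1];cv2.imwrite('pics/j_w.png',b)
b=read_camera('top')[:,:,::-1]
cv2.imwrite('pics/j_t.png',cv2.resize(b[180:305,220:375],None,fx=5,fy=4.8,interpolation=cv2.INTER_CUBIC))
E
```

```text
t: 14.97
eef_pos: [0.5173, -0.3169, 0.0268]
eef_rot: [-0.624, 0.782, 0.0, -0.0]
ft_force: [-1.4, -1.2, -1.4]
gripper_width: 0.749
[[ -4.1 -86.   26.8]] [-1.4 -1.2 -1.4]
```

View pics/j_w.png

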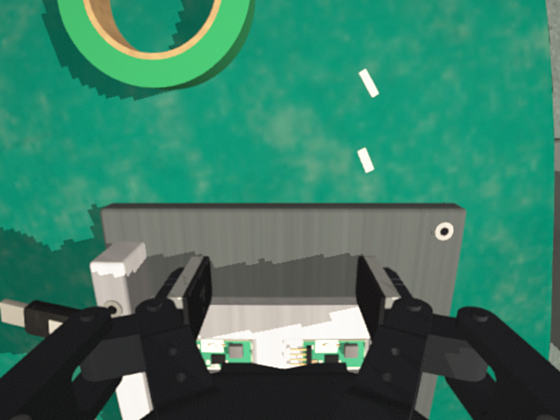

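View pics/j_t.png

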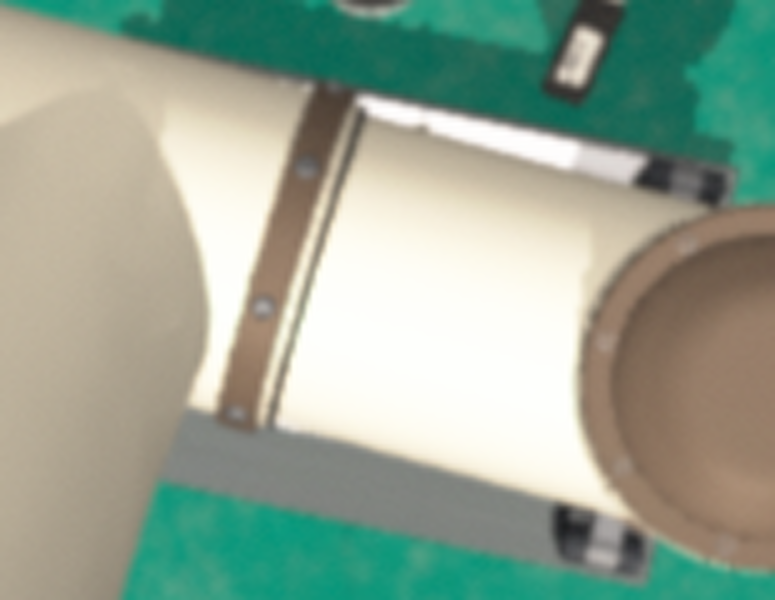

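```bash
python3 - <<'E'
from h import *
np.set_printoptions(precision=1,suppress=True)
s=observe();T=wT(s)
b=cv2.imread('pics/j_w.png')
print(b[195:310:3,300].tolist())
print(fx(onz('wrist',[[300,206],[300,211],[300,297]],.012,T)),fx(onz('wrist',[[300,305]],.02,T)))
E
```

```text
[[121, 155, 49], [122, 154, 46], [120, 154, 41], [52, 55, 56], [61, 65, 64], [103, 110, 106], [116, 125, 123], [118, 127, 124], [117, 128, 124], [116, 127, 125], [115, 127, 124], [114, 126, 123], [116, 127, 124], [115, 127, 125], [116, 127, 124], [116, 128, 125], [115, 127, 125], [117, 127, 123], [116, 128, 125], [115, 127, 123], [115, 127, 124], [106, 116, 113], [82, 88, 86], [82, 88, 86], [81, 88, 86], [82, 88, 86], [82, 88, 86], [81, 87, 86], [81, 87, 86], [83, 87, 87], [81, 87, 87], [80, 87, 86], [80, 86, 86], [79, 85, 84], [93, 99, 103], [104, 110, 116], [102, 107, 111], [186, 196, 204], [186, 196, 205]]
[[ -10.7 -117.4   12. ]
 [ -10.7 -115.3   12. ]
 [ -11.3  -74.5   12. ]] [[-10.9 -75.3  20. ]]
```

```bash
python3 -m jog '[[0.03,0.13,0,0,0,0],[0.06,0.26,0,0,0,0],[0.09,0.39,0,0,0,0],[0.12,0.52,0,0,0,0],[0.15,0.65,0,0,0,0],[0.18,0.78,0,0,0,0],[0.2,0.88,0,0,0,0],[0.22,0.98,0,0,0,0],[0.23,1.0,0,0,0,0],[0.23,1.0,0,0,0,0]]'
python3 - <<'E'
from h import *
np.set_printoptions(precision=1,suppress=True)
s=observe();print(fx(s['eef_pos']),s['ft_force'])
b=read_camera('wrist')[:,:,::-1];cv2.imwrite('pics/k_w.png',b)
b=read_camera('scene')[:,:,::-1]
cv2.imwrite('pics/k_s.png',cv2.resize(b[200:300,200:330],None,fx=6,fy=6,interpolation=cv2.INTER_CUBIC))
E
```

```text
t: 15.9
eef_pos: [0.5205, -0.3069, 0.027]
eef_rot: [-0.624, 0.782, -0.0, 0.001]
ft_force: [0.8, -0.4, -0.2]
gripper_width: 0.749
[[ -3.3 -75.5  27. ]] [ 0.8 -0.4 -0.2]
```

View pics/k_w.png

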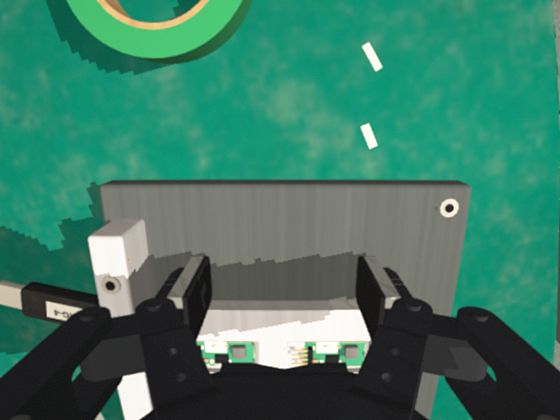

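View pics/k_s.png

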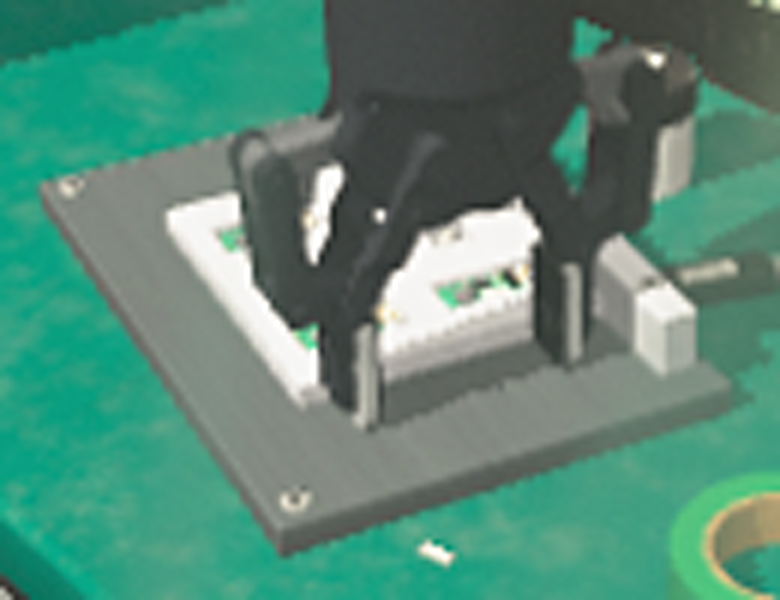

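```bash
python3 -m jog '[[0.01,0.04,0,0,0,0],[0.02,0.08,0,0,0,0],[0.03,0.12,0,0,0,0],[0.04,0.16,0,0,0,0],[0.05,0.2,0,0,0,0],[0.05,0.24,0,0,0,0],[0.05,0.24,0,0,0,0],[0.05,0.24,0,0,0,0],[0.05,0.24,0,0,0,0],[0.05,0.24,0,0,0,0]]'
cat > look.py <<'E'
from h import *
import sys
n=sys.argv[1]
np.set_printoptions(precision=1,suppress=True)
s=observe();print(fx(s['eef_pos']),s['ft_force'])
b=read_camera('scene')[:,:,::-1]
cv2.imwrite(f'pics/{n}_s.png',cv2.resize(b[200:300,200:330],None,fx=6,fy=6,interpolation=cv2.INTER_CUBIC))
E
python3 look.py l
```

```text
t: 16.83
eef_pos: [0.5202, -0.3049, 0.0268]
eef_rot: [-0.624, 0.782, -0.0, -0.0]
ft_force: [-0.8, 0.6, -0.4]
gripper_width: 0.749
[[ -4.  -73.6  26.8]] [-0.8  0.6 -0.4]
```

View pics/l_s.png

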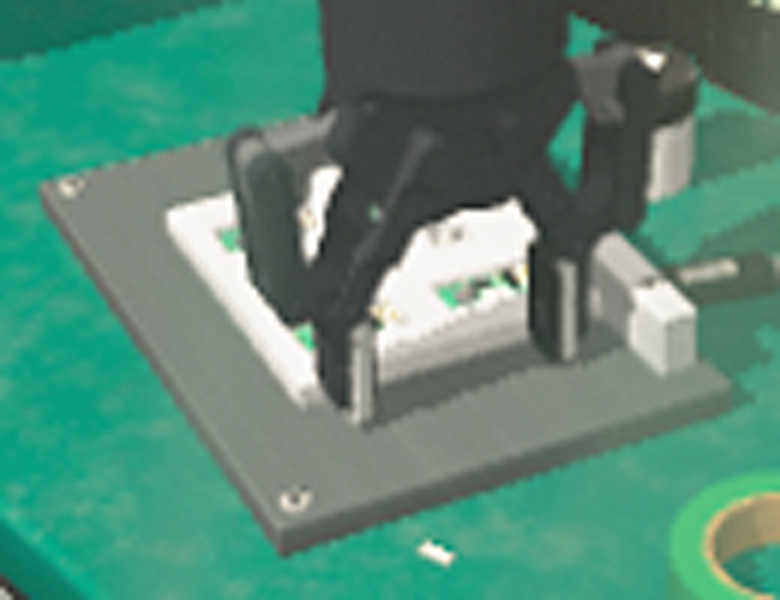

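```bash
python3 - <<'E'
from h import *
np.set_printoptions(precision=1,suppress=True)
s=observe();T=wT(s)
b=read_camera('wrist')[:,:,::-1];cv2.imwrite('pics/m_w.png',b)
for r in range(170,330,4):print(r,b[r,300].tolist(),fx(onz('wrist',[[300,r]],.012,T))[0,1])
E
```

```text
170 [122, 156, 43] -120.14633521319568
174 [118, 153, 41] -118.50310363145533
178 [54, 60, 59] -116.85015002741528
182 [107, 115, 113] -115.18726724089862
186 [118, 127, 125] -113.51424455594349
190 [116, 125, 123] -111.83086754214325
194 [115, 124, 123] -110.13691789145602
198 [116, 124, 124] -108.43217325016023
202 [117, 126, 126] -106.71640704562199
206 [115, 125, 124] -104.98938830752363
210 [118, 127, 126] -103.25088148318927
214 [116, 125, 124] -101.50064624662403
218 [117, 126, 125] -99.73843730086742
222 [115, 125, 123] -97.9640041732394
226 [116, 126, 124] -96.17709100303625
230 [116, 125, 122] -94.37743632121047
234 [116, 126, 123] -92.56477282154253
238 [114, 124, 123] -90.73882712278444
242 [116, 126, 124] -88.8993195212256
246 [115, 126, 122] -87.04596373309917
250 [116, 127, 125] -85.17846662621099
254 [115, 125, 124] -83.29652794013641
258 [88, 95, 94] -81.39983999428864
262 [80, 85, 86] -79.48808738311855
266 [80, 86, 86] -77.56094665765738
270 [81, 87, 85] -75.61808599256187
274 [78, 84, 83] -73.65916483776616
278 [81, 87, 86] -71.6838335537832
282 [80, 86, 84] -69.69173302963276
286 [79, 85, 83] -67.68249428230217
290 [79, 84, 83] -65.65573803656856
294 [79, 85, 82] -63.611074283926314
298 [112, 117, 123] -61.54810181927508
302 [112, 118, 124] -59.46640775392057
306 [130, 137, 142] -57.36556700333737
310 [186, 197, 206] -55.245141748020885
314 [187, 198, 207] -53.1046808656324
318 [186, 198, 206] -50.94371933249853
322 [209, 220, 226] -48.7617775923763
326 [245, 250, 252] -46.55836089022898
```

View pics/m_w.png

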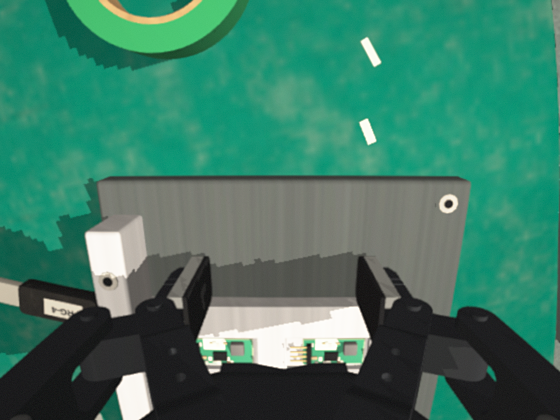

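```bash
python3 -m jog '[[0.01,0.03,0,0,0,0],[0.02,0.06,0,0,0,0],[0.02,0.09,0,0,0,0],[0.03,0.12,0,0,0,0],[0.03,0.15,0,0,0,0],[0.03,0.15,0,0,0,0],[0.03,0.15,0,0,0,0],[0.03,0.15,0,0,0,0],[0.03,0.15,0,0,0,0],[0.03,0.15,0,0,0,0]]'; python3 look.py n
```

```text
t: 17.77
eef_pos: [0.5206, -0.3035, 0.0268]
eef_rot: [-0.624, 0.782, -0.0, -0.0]
ft_force: [-0.1, -2.3, 0.5]
gripper_width: 0.753
[[ -4.  -72.2  26.8]] [-0.1 -2.3  0.5]
```

View pics/n_s.png

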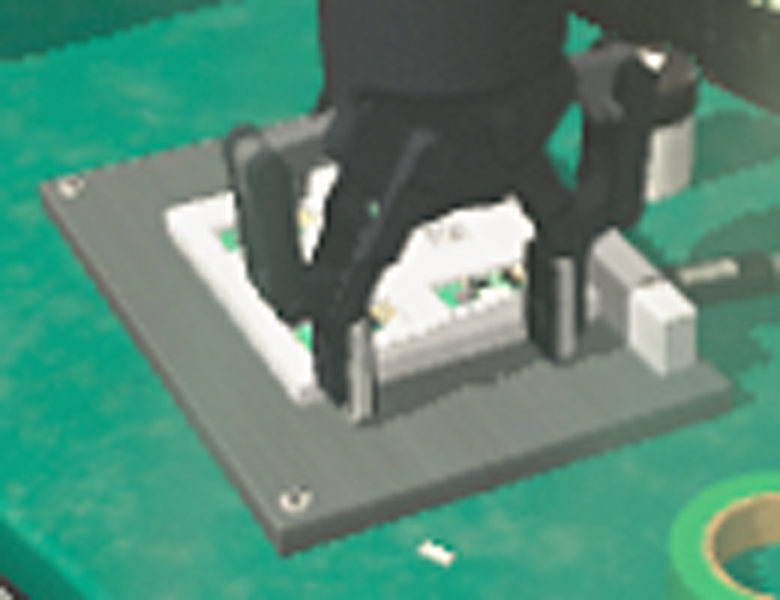

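```bash
python3 -m jog '[[-0.1,-0.5,0,0,0,0],[-0.3,-1.5,0.5,0,0,0],[-1,-2,3,0,0,0],[-3,-2,6,0,0,0],[-6,-2,9,0,0,0],[-9.5,-2,10,0,0,0],[-13,-2,10,0,0,0],[-15,-2,10,0,0,0],[-15,-2,10,0,0,0],[-15,-2,10,0,0,0]]'
python3 - <<'E'
from h import *
b=read_camera('top')[:,:,::-1];cv2.imwrite('pics/o_t0.png',b)
cv2.imwrite('pics/o_t.png',cv2.resize(b[180:305,220:375],None,fx=5,fy=4.8,interpolation=cv2.INTER_CUBIC))
E
python3 look.py o
```

```text
t: 18.65
eef_pos: [0.3698, -0.324, 0.1278]
eef_rot: [-0.623, 0.782, -0.001, 0.0]
ft_force: [0.5, 0.4, 0.4]
gripper_width: 0.751
[[-145.3 -125.5  127.6]] [ 0.  -0.5  0.3]
```

View pics/o_t.png

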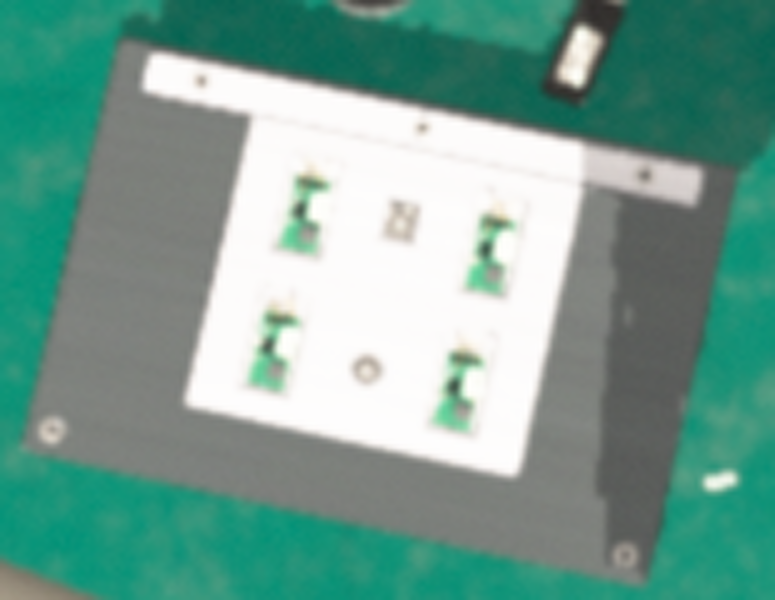

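View pics/o_s.png

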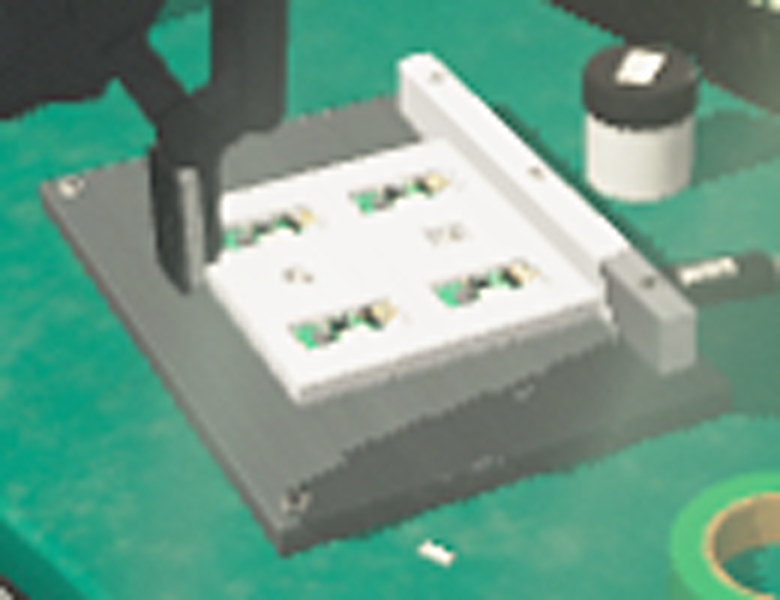

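```bash
python3 -m jog '[[-1,-4,0,0,0,0],[-2,-8,0,0,0,0],[-2,-12,0,0,0,0],[-2,-15,0,0,0,0],[-2,-15,0,0,0,0],[-2,-15,0,0,0,0],[-2,-15,0,0,0,0],[-2,-15,0,0,0,0],[-2,-15,0,0,0,0],[-2,-15,0,0,0,0]]'
python3 look.py p
python3 - <<'E'
from h import *
b=read_camera('scene')[:,:,::-1]
cv2.imwrite('pics/p_s2.png',cv2.resize(b[215:275,220:310],None,fx=8.8,fy=8.8,interpolation=cv2.INTER_CUBIC))
E
```

```text
t: 19.58
eef_pos: [0.351, -0.4726, 0.1271]
eef_rot: [-0.624, 0.781, -0.0, 0.0]
ft_force: [-0.4, -0.3, 0.6]
gripper_width: 0.748
[[-131.7 -274.7  127.1]] [-0.4 -0.3  0.6]
```

View pics/p_s2.png

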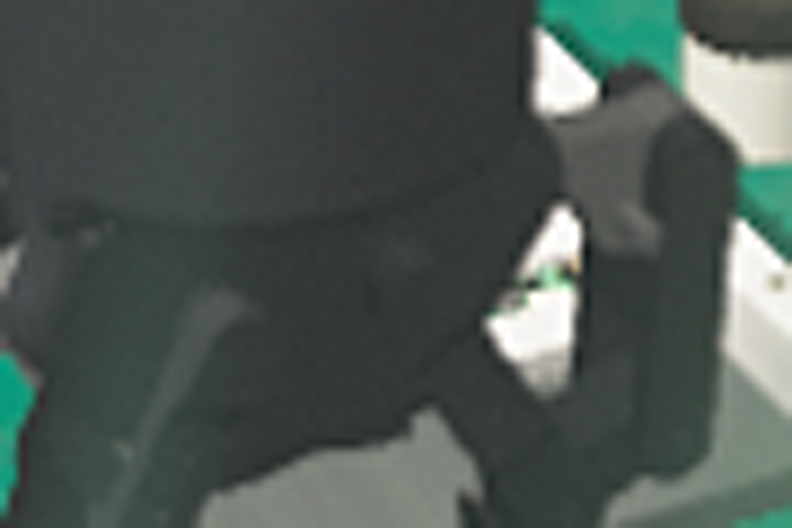

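The arm is blocking the scene camera, so I'll move it to the left.

```bash
python3 -m jog '[[0,2,3,0,0,0],[0,6,5,0,0,0],[0,10,6,0,0,0],[0,14,6,0,0,0],[0,18,6,0,0,0],[1,22,6,0,0,0],[2,26,6,0,0,0],[3,30,6,0,0,0],[4,34,6,0,0,0],[5,38,6,0,0,0]]'
python3 - <<'E'
from h import *
b=read_camera('scene')[:,:,::-1];cv2.imwrite('pics/q_s0.png',b)
cv2.imwrite('pics/q_s2.png',cv2.resize(b[215:275,220:310],None,fx=8.8,fy=8.8,interpolation=cv2.INTER_CUBIC))
E
```

```text
t: 20.52
eef_pos: [0.4004, -0.0913, 0.1874]
eef_rot: [-0.624, 0.781, -0.0, 0.001]
ft_force: [1.3, -1.2, -0.7]
gripper_width: 0.749
```

View pics/q_s2.png

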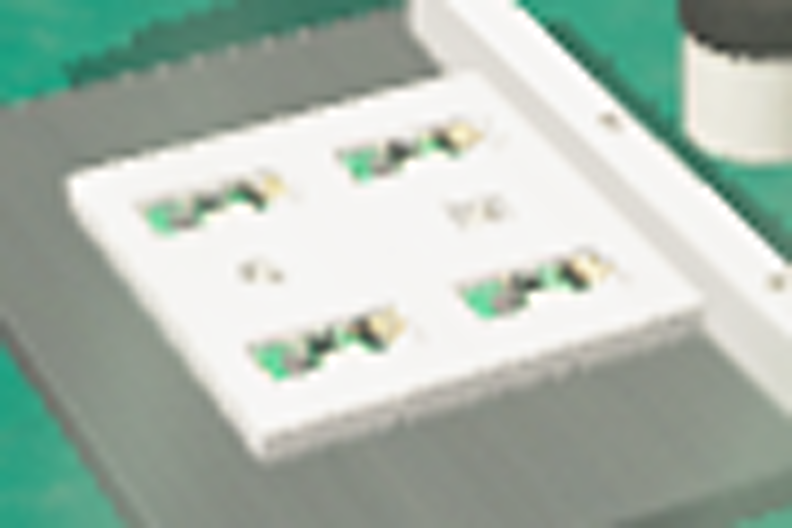

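```bash
python3 - <<'E'
from h import *
np.set_printoptions(precision=1,suppress=True)
zt=lambda a:(np.array(a)+.5)/[5,4.8]-.5+[220,180]
zs=lambda a:(np.array(a)+.5)/8.8-.5+[220,215]
zs6=lambda a:(np.array(a)+.5)/6-.5+[200,200]
top=zt([[186,404],[520,477],[583,185],[250,118],[421,128],[645,175],[52,430],[625,555]])
sc=np.r_[zs([[70,180],[258,440],[705,305],[475,72],[610,120],[778,281]]),zs6([[69,186],[295,499]])]
o1,d1=ray('top',top);o2,d2=ray('scene',sc)
for n,a,b in zip('NL NR FR FL scrM scrR plNL plNR'.split(),d1,d2):
    A=np.c_[a,-b];t=np.linalg.lstsq(A,o2-o1,rcond=None)[0]
    p=o1+a*t[0];q=o2+b*t[1];print(n,fx((p+q)/2),np.linalg.norm(p-q)*1000)
E
```

```text
NL [[-54.3  59.6  19.6]] 1.1311205184928081
NR [[-55.3 -61.6  19.4]] 0.9331109597437001
FR [[ 55.4 -60.7  19.4]] 0.026292501331559477
FL [[55.  60.6 19.4]] 2.0463933798986282
scrM [[62.7  0.2 34.6]] 0.6923722679850286
scrR [[ 62.9 -80.1  34.7]] 0.536667234257617
plNL [[-75.5 105.3  12.5]] 0.4495794369973127
plNR [[ -75.  -104.9   12.7]] 0.19125829461857438
```

```bash
python3 - <<'E'
from h import *
b=read_camera('scene')[:,:,::-1];a=cv2.imread('pics/a_scene.png')
for n,(x0,y0,x1,y1) in dict(jar=(294,204,320,236),usb=(314,238,340,252),tape=(308,276,358,316)).items():
    print(n,np.abs(a[y0:y1,x0:x1].astype(int)-b[y0:y1,x0:x1]).mean())
print(observe()['ft_force']);hand_in()
E
```

```text
jar 3.38661858974359
usb 1.9258241758241759
tape 2.4578333333333333
[ 0.68015787 -1.16589065 -0.02091915]
the job is handed in; nothing more can be done
```

The carrier is home: it lies flat on the fixture with both holes over the pins. I handed the job in at about 20.6 s, well inside the 56 s limit, and never lifted the carrier.

I pushed its near edge with both fingertips until it met the fence. Then I pushed its right edge along the fence until the holes dropped over the pins, and moved the gripper clear.

**Last checks:**
- **Flatness:** the four top corners, measured from two cameras, came out at 19.4–19.6 mm above the bench (home is 20 mm). The two camera rays missed each other by up to 2 mm at one corner.
- **Position:** the corners are within about 2 mm of home, and their average is within about 1 mm. That is about as fine as the calibration allows.
- **Pins:** both showed centred in their holes in the top view.
- **Bystanders:** the screw jar, USB stick and tape roll look unchanged from the first picture.
- **Contact:** the wrist force was only noise (about 1 N), so the robot was touching nothing at the end.

**What went wrong or disagreed:**
- On the first push the fingertips pressed on the fixture plate with about 23 N. I raised them 2 mm and carried on.
- The wrist camera and the top camera differed by 1–3 mm on the fixture's position. I allowed for that by measuring the carrier against the plate's edge.

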